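# Short spin: bayonet lid held at half turn

### The arm

A 7-joint arm with a two-finger parallel gripper is mounted at the origin on the work surface. World frame = base frame: x ahead of the robot, y to its left, z up, the work surface at z = 0. Lengths are in mm, angles in rad, forces in N, time in s.
With the tool pointing down it reaches from about 425 to 875 mm from the base axis. Payload 4.7 kg.
Tool frame: the origin (TCP) lies at the centre of the arm's flange, where the gripper is bolted on; the fingertips stand 182 mm ahead of it and the grasp point (between the pads) lies arm.pinch_z ahead of it (arm.pinch_z is the distance from the TCP to the grasp point, in mm); z points along the fingers, y is the line along which they close (so a half turn about z gives the same grasp; the last joint's range is limited). The gripper opens to 87 mm and grips with 3 to 60 N. Pads are 19 mm wide; open, the fingers measure 117 mm over their backs; the gripper's body (75 mm by 190 mm) begins 51 mm behind the grasp point.
Start: joints at [1.222, 0.321, -0.07, 1.45, 0.023, 1.371, -0.057], TCP at [230.664, -607.701, 404.787] pointing down, gripper open.
Joint ranges: [-2.86, 2.86], [-0.3, 2.09], [-1.38, 1.24], [0.06, 2.45], [-1.56, 4.7], [0.09, 2.05], [-2.69, 2.69]. Speed limits (rad/s): [2.57, 2.57, 3.14, 3.14, 3.14, 3.14, 3.14].

### API

Orientations are given as a rotation vector (axis times angle).
In Python, from workcell import arm gives the robot as it stands. Calls block until the motion is done:
- arm.goto(position, orientation): joint-space move of the TCP to a pose.
- arm.move_straight(position, frame=None, max_speed=150): straight line of the TCP; frame=None keeps the orientation; max_speed is the mean speed in mm/s.
- arm.move_j(angles): joint-space move.
- arm.command_gripper(opening): finger opening in mm; the grip force is fixed at half the most; returns when the fingers have stopped.
- arm.hold(seconds).
- arm.ik(position, orientation): joint angles nearest the present ones, or None.
- arm.observe(): the state.
- arm.read_camera(name): name is "side" or "top"; returns the picture (420x560x3 uint8, red, green, blue); there is no depth.
- arm.calibration(name): a dict with "camera_matrix" (3x3 intrinsics, pixels), "origin" and "attitude" of the camera in the world. Camera axes: x right, y up, looking along -z (the intrinsics and any distortion apply to the point x, -y, -z); pixel columns grow to the right and rows downward; lengths in mm; the calibration is good to about 2 mm. A picture is of the moment at which its call begins. calibration takes no time and is no camera call.
A pose or a line that the arm cannot do raises arm.PlanningError and nothing moves.
- arm.sign_off(): hands the job in; it is judged then, once.
Trained networks look in the newest picture that a camera, given by its name, has taken for a name from the list of things; names that differ only in an ending like _2 or _b are one class to them, and where a whole thing is asked for, a point or a joint stands for the part that bears it (a point fixed in the world has none). Each returns a list of dicts, best first, with "confidence" (0 to 1); they miss things now and then, are a little off and sometimes report something else, mostly with a low value. They report only what shows in the picture. A call takes as long as a camera call. They do not tell look-alikes from the thing itself.
- arm.masks_of(camera, label): "mask" (420x560 bool, what is visible of it) and "xy" ([column, row] in pixels, amid what is visible of it).
The state is a dict: "time_s": time; "joints": joint angles; "qd": joint speeds; "joint_torque": joint torques, N m; "ee_pos": TCP position; "ee_rot": TCP orientation; "force": force on the tool from outside, world axes, zero at the start; "wrist_torque": the same for the moment, N m; "finger_gap": finger opening in mm; "grip_force": force on a finger pad.
Only numpy, scipy, OpenCV 4.12 (cv2) and the standard library are available. Lean on these libraries where they do the work, as an engineer would, in place of code of your own. Each camera call takes 0.05 s, during which the arm holds its last target. There are 200 camera calls.

### The job

Give the samples in the small centrifuge a short spin: lift the white tube block off its open mouth and set it down flat in the steel tray, holes still on top, then lower the bayonet lid into the mouth, lugs through the two slots, until it sits flat. Turn the lid clockwise (seen from above) half way to its lock, 45 degrees, so that its grip bar points at the round mark, never as far as the lock at a quarter turn. The position is sprung, so finish while still gripping the lid and holding it there; leave everything else on the table as it stands.

Things in the scene. Friction and masses are not known exactly. Their poses are not given: they have to be found in the camera images.
- machine: Small centrifuge, fixed to the table; origin at the centre of its underside. White round housing 156 mm across, 80 mm tall, small display on its -x side; a collar 110 mm across rises to 105 mm above the table. Raised black marks outside the collar: a narrow bar at each slot (start), a round mark 45 degrees clockwise of it (half way), a broad one 90 degrees clockwise (lock).
- mouth (a point): Centre of the collar's flat top face, axes as the centrifuge's, z up. Round opening 72 mm across with two slots 24 mm wide at its +x and -x sides, reaching 48 mm from the centre. The collar's top is 8 mm thick, with an open groove under it; turned counter-clockwise from the slots, the lid's lugs meet a stop.
- drive (a joint): Sprung ring in the groove, pushed by the lid's lugs. 0 at rest, grows clockwise seen from above. The lid turns freely for about 0.13 rad, then joint = lid turn - 0.13. Half way: lid turn 0.785, joint about 0.655. Lock: from 1.2 on (end stop 1.45). The spring turns it back with 0.1 N m at half way, 0.05 at 0.
- lid_center (a point): Centre (29 mm above the underside) of the loose lid, 90 g, standing on the table, bar up; z up, x along its bar. Same after half a turn. Plug 64 mm across, 16 mm high; flange 92 mm across, 16 to 22 mm up; grip bar 60 mm long (x), 14 thick (y), 22 to 58 mm up. Seated: flange on the collar's top face, this point 13 mm above mouth.
- lid_lug (a point): Outer end of one of the lid's two lugs, at half its height (the other is opposite). The lugs stick out at the foot of the plug along the lid's x axis, under the bar's ends: 14 mm wide, 6 mm high, reaching 42 mm from the axis. They enter the slots when the lid's x axis lies along the mouth's x axis, either way round.
- block_center (a point): Centre of the empty white tube block lying across the open mouth, with two rows of dark holes in its top: 96 mm (x) x 40 mm (y) x 40 mm (z), about 120 g, underside on the collar's top face at the start.
- tray_in (a point): Centre of the inner floor of a fixed flat steel tray, 4 mm above the table: inside 172 mm (x) x 142 mm (y), walls 4 mm thick whose tops are 8 mm above this floor.
- tube_rack: Bystander, to be left alone: white block of capped sample tubes, 70 x 90 x 104 mm; origin at the centre of its underside.
- dropper: Bystander, to be left alone: small white dropper bottle, 28 mm across, 65 mm tall; origin at the centre of its underside.
- sanitiser: Bystander, to be left alone: bottle, 60 mm across, 150 mm tall; origin at the centre of its underside.
- jar: Bystander, to be left alone: jar with a flat screw cap, 70 mm across, 60 mm tall; origin at the centre of its underside.
- kit_box: Bystander, to be left alone: cardboard box, 70 x 120 x 85 mm; origin at the centre of its underside.
- marker: Bystander, to be left alone: marker pen lying flat, 120 mm long, 14 mm thick; origin at the centre of its underside.
There are look-alikes about, which are no part of the job. What is shaped like the part that bears block_center but green is not meant.

How it is judged:
By the outcome, as a careful person would: the job done as asked, in the order asked, and still so for the second after the job is handed in, while the arm keeps its last pose, push and grip.
It also fails if it takes over 67 s, if anything falls off the work surface, if the arm or the gripper's body presses on something with over 40 N, if the wrist force passes 120 N, or if a joint passes its speed limit or range.

## Working session

There is one attempt and no reset: what is moved stays moved. The work goes in short steps, each a Python script; the robot and the scene stay as the last script left them, time stands still between calls to the robot, and variables do not carry over. Pictures are saved under pics/ and viewed, at most 10 in all, crops included, and the job is handed in when it is done.

```bash
mkdir -p pics; ls; cat > h.py <<'E'
import numpy as np,cv2
from workcell import arm
from scipy.spatial.transform import Rotation as R
def snap(cam,fn=None,crop=None,scale=1):
    im=arm.read_camera(cam)
    if fn:
        o=im if crop is None else im[crop[1]:crop[3],crop[0]:crop[2]]
        o=cv2.resize(np.ascontiguousarray(o[:,:,::-1]),None,fx=scale,fy=scale,interpolation=cv2.INTER_CUBIC)
        cv2.imwrite('pics/'+fn,o)
    return im
def cal(cam):
    c=arm.calibration(cam);K=np.array(c['camera_matrix']);A=np.array(c['attitude'],float)
    M=A if A.shape==(3,3) else (R.from_rotvec(A).as_matrix() if A.size==3 else R.from_quat(A).as_matrix())
    return K,np.array(c['origin']),M,c
def unproj(cam,uv,z):
    K,o,M,c=cal(cam)
    d=c.get('distortion');uv=np.array(uv,float).reshape(-1,1,2)
    p=cv2.undistortPoints(uv,K,None if d is None else np.array(d)).reshape(-1,2)
    r=np.c_[p[:,0],-p[:,1],-np.ones(len(p))]@M.T
    return o+r*((z-o[2])/r[:,2])[:,None]
def proj(cam,P):
    K,o,M,c=cal(cam);q=(np.array(P,float).reshape(-1,3)-o)@M
    d=c.get('distortion')
    return cv2.projectPoints(q*[1,-1,-1],np.zeros(3),np.zeros(3),K,None if d is None else np.array(d))[0].reshape(-1,2)
E
python3 - <<'E'
from h import *
for c in('top','side'):
    snap(c,c+'0.png',scale=1.42); print(arm.calibration(c))
    for l in('machine','lid_center','block_center','tray_in'):
        for m in arm.masks_of(c,l): 
            print(c,l,round(m['confidence'],2),np.round(m['xy']),m['mask'].sum())
o=arm.observe();print(o['ee_pos'],o['ee_rot'],o['finger_gap'],arm.pinch_z,o['time_s'])
E
```

```text
pics
{'camera_matrix': array([[447.89108635,   0.        , 275.67037327],
       [  0.        , 447.89108635, 202.91749593],
       [  0.        ,   0.        ,   1.        ]]), 'origin': array([ 364.93530732,   -4.59522237, 1218.92012965]), 'attitude': array([ 0.12638184, -0.14881455, -1.57066551])}
top machine 0.82 [262. 194.] 2207
top lid_center 0.87 [148. 243.] 919
top block_center 0.88 [200. 221.] 656
top block_center 0.78 [390. 296.] 676
top block_center 0.66 [267. 182.] 712
top tray_in 0.7 [382. 220.] 3668
top tray_in 0.6 [263. 196.] 2273
top tray_in 0.17 [152. 246.] 949
{'camera_matrix': array([[397.95053694,   0.        , 287.28461007],
       [  0.        , 397.95053694, 215.03463101],
       [  0.        ,   0.        ,   1.        ]]), 'origin': array([ 13.93284531, 513.13704924, 577.21751042]), 'attitude': array([ 0.52526048, -1.17899535, -2.08794032])}
side machine 0.86 [270. 246.] 3161
side lid_center 0.85 [188. 356.] 2028
side lid_center 0.26 [118. 301.] 1372
side block_center 0.91 [276. 210.] 1060
side block_center 0.86 [446. 241.] 961
side block_center 0.61 [237. 300.] 1371
side tray_in 0.95 [377. 215.] 2116
side tray_in 0.22 [187. 356.] 1992
[ 230.67085895 -607.68918353  404.74085463] [ 3.09001187e+00  5.66841979e-01 -9.39783780e-05] 87.3136579768155 163.5 0.5
```

View pics/top0.png

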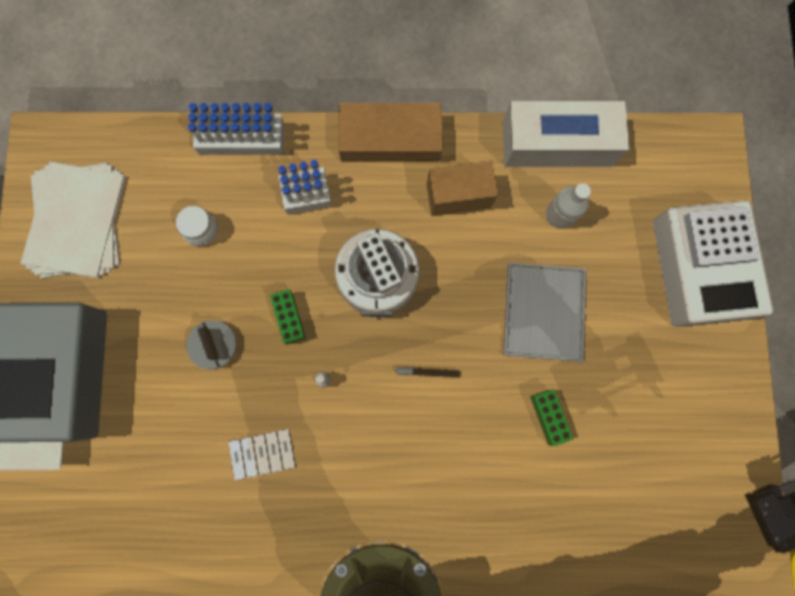

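View pics/side0.png

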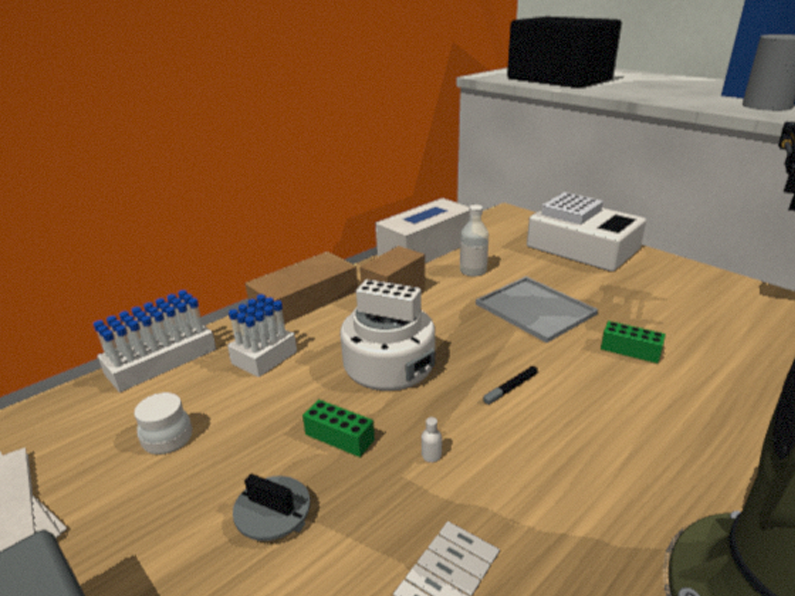

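The white block on the machine (top 267,182) is the one meant. The green ones at (200,221) and (390,296) are the look-alikes. The lid is at (148,243) and the tray at (382,220). I'll confirm this with an enlarged crop.

```bash
python3 - <<'E'
from h import *
snap('top','m1.png',(228,152,304,228),7.8)
im=snap('top','l1.png',(120,212,180,272),9)
E
```

```text
(no output)
```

View pics/m1.png

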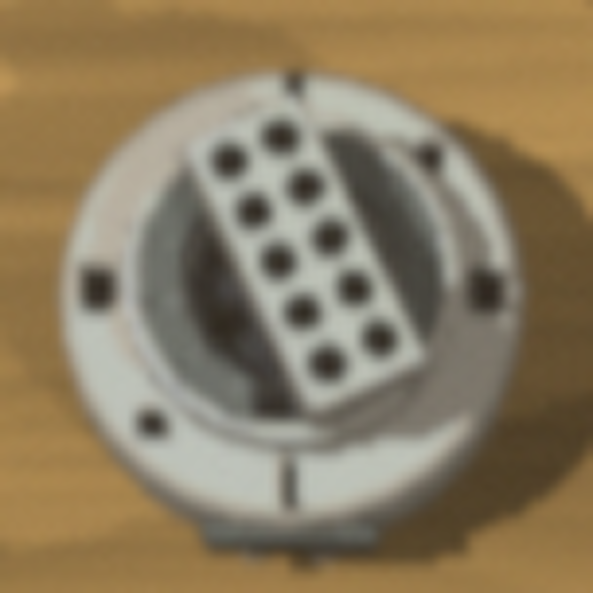

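View pics/l1.png

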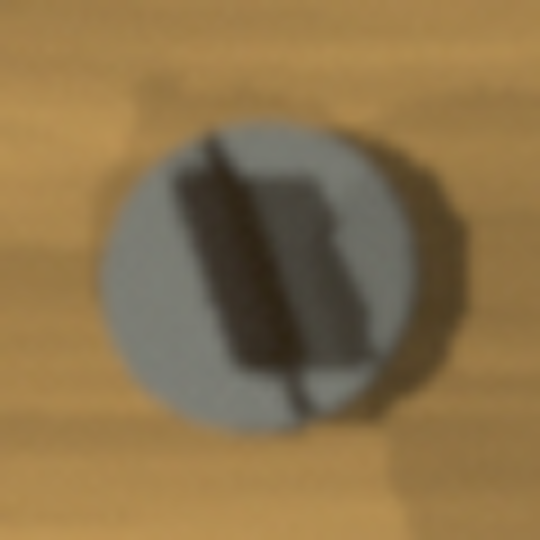

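The crop confirms the white block lies across the mouth, with its top face centred near crop (304,250). The slot bars are at (290,80) and (290,485), the round marks at (430,157) and (152,425), and the broad marks at (97,290) and (486,290). In the second crop the lid's flange is centred at (258,277), with its line running (208,135) to (303,420).

```bash
python3 - <<'E'
from h import *
def cu(p,x0,y0,s): return (np.array(p,float)+.5)/s-.5+[x0,y0]
m=unproj('top',cu([(290,80),(290,485),(97,290),(486,290),(430,157),(152,425)],228,152,7.8),82)
print('marks',m.round(1).tolist()); 
for i in(0,2,4):
    d=m[i]-m[i+1]; print((m[i]+m[i+1])[:2]/2, np.hypot(*d[:2]), np.degrees(np.arctan2(d[1],d[0])))
h=unproj('top',cu([(230,160),(282,137),(253,212),(306,187),(278,262),(330,238),(302,313),(354,289),(328,364),(380,339)],228,152,7.8),145)
d=h[:2].mean(0)-h[-2:].mean(0); print('block',h.mean(0),np.degrees(np.arctan2(d[1],d[0])),np.hypot(*d[:2]))
c=unproj('top',cu([(258,277),(208,135),(303,420),(102,277),(415,277)],120,212,9),22); d=c[1]-c[2]
print('lid',c[0],(c[1]+c[2])/2,np.degrees(np.arctan2(d[1],d[0])),np.hypot(*(c[4]-c[3])))
im=arm.read_camera('top')
# lid flange + tray from masks
for l in('lid_center','tray_in'):
    mk=arm.masks_of('top',l)[0]['mask'].astype(np.uint8); ct=max(cv2.findContours(mk,0,2)[0],key=cv2.contourArea)
    if l=='tray_in':
        r=cv2.minAreaRect(ct); b=unproj('top',cv2.boxPoints(r),10); print('tray',b.mean(0),b.round(0).tolist())
    else: print('lidmask ell',unproj('top',cv2.fitEllipse(ct)[0],22))
# side camera masks compared with estimates
print('side lid pred',proj('side',[[*c[0][:2],22]]),'machine',proj('side',[[*m[:4].mean(0)[:2],40]]),'block',proj('side',[[*h.mean(0)[:2],125]]))
im=arm.read_camera('side').copy()
P=lambda pts,col:[cv2.circle(im,tuple(int(round(v*16)) for v in q),1*16,col,-1,shift=4) for q in proj('side',pts)]
a=np.linspace(0,2*np.pi,24,endpoint=False);r=np.c_[np.cos(a),np.sin(a)]
M=m[:4].mean(0)[:2]
P(np.c_[M+78*r,0*a+80],(255,0,0));P(np.c_[M+55*r,0*a+105],(0,255,255));P(np.c_[c[0][:2]+46*r,0*a+22],(255,0,0))
u=np.array([d[0],d[1]])/np.hypot(*d[:2]);P([[*(c[0][:2]+s*30*u),58] for s in(-1,1)],(0,255,0))
P(np.c_[b[:,:2],b[:,2]*0+12],(255,0,0)); P(np.c_[h[:,:2],h[:,2]],(255,0,0))
cv2.imwrite('pics/sov.png',cv2.resize(im[130:400,140:440,::-1].copy(),None,fx=2.2,fy=2.2,interpolation=cv2.INTER_CUBIC))
E
```

```text
marks [[675.5, 6.6, 82.0], [538.0, 6.8, 82.0], [603.6, 70.8, 82.0], [603.3, -58.5, 82.0], [648.8, -40.2, 82.0], [558.1, 52.3, 82.0]]
[606.73453407   6.68558829] 137.55004054746126 -0.07187434173656068
[603.47756529   6.14059658] 129.22329924468926 89.85081661340182
[603.47375402   6.01644182] 129.5230756372704 -45.55406391888844
block [603.14912672   1.5840065  145.        ] 25.132444455300956 72.25430889032346Traceback (most recent call last):
  File "<stdin>", line 10, in <module>
TypeError: return arrays must be of ArrayType
```

```bash
python3 - <<'E'
from h import *
def cu(p,x0,y0,s): return (np.array(p,float)+.5)/s-.5+[x0,y0]
M=np.array([603.5,6.1])
h=unproj('top',cu([(230,160),(282,137),(253,212),(306,187),(278,262),(330,238),(302,313),(354,289),(328,364),(380,339)],228,152,7.8),145)
c=unproj('top',cu([(258,277),(208,135),(303,420),(102,277),(415,277)],120,212,9),22); d=c[1]-c[2]
print('lid',c[0],(c[1]+c[2])/2,np.degrees(np.arctan2(d[1],d[0])),np.linalg.norm(c[4]-c[3]))
arm.read_camera('top')
for l in('lid_center','tray_in'):
    mk=arm.masks_of('top',l)[0]['mask'].astype(np.uint8); ct=max(cv2.findContours(mk,0,2)[0],key=cv2.contourArea)
    if l=='tray_in':
        r=cv2.minAreaRect(ct); b=unproj('top',cv2.boxPoints(r),10); print('tray',b.mean(0),b.round(0).tolist())
    else: print('lidmask ell',unproj('top',cv2.fitEllipse(ct)[0],22))
im=arm.read_camera('side').copy()
P=lambda pts,col:[cv2.circle(im,tuple(int(round(v*16)) for v in q),10,col,-1,shift=4) for q in proj('side',pts)]
a=np.linspace(0,2*np.pi,24,endpoint=False);r=np.c_[np.cos(a),np.sin(a)]
P(np.c_[M+78*r,0*a+80],(255,0,0));P(np.c_[M+55*r,0*a+105],(0,255,255));P(np.c_[c[0][:2]+46*r,0*a+22],(255,0,0))
u=d[:2]/np.linalg.norm(d[:2]);P([[*(c[0][:2]+s*30*u),58] for s in(-1,1)],(0,255,0))
P(np.c_[b[:,:2],b[:,2]*0+12],(255,0,0)); P(h,(255,0,0))
cv2.imwrite('pics/sov.png',cv2.resize(im[130:400,140:440,::-1].copy(),None,fx=2.2,fy=2.2,interpolation=cv2.INTER_CUBIC))
E
```

```text
lid [471.18491413 317.5752537   22.        ] [471.29236445 318.40005219  22.        ] 20.579409453247983 92.2260656327635
lidmask ell [[472.22420744 317.6085476   22.        ]]
tray [ 534.10742388 -317.10188607   10.        ] [[448.0, -232.0, 10.0], [629.0, -248.0, 10.0], [621.0, -404.0, 10.0], [439.0, -384.0, 10.0]]
```

View pics/sov.png

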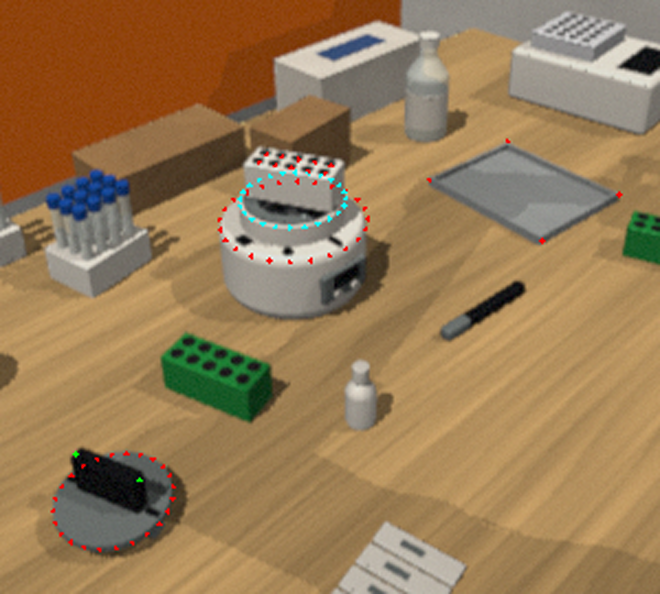

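The overlay fits the side view within about 1 px: the machine rims, lid flange and bar, block holes and tray corners all line up. Next, pick the block and place it in the tray.

```bash
cat >> h.py <<'E'
def ori(deg): return (R.from_euler('z',deg,degrees=True)*R.from_rotvec([np.pi,0,0])).as_rotvec()
def tcp(x,y,z): return [x,y,z+arm.pinch_z]
def st(t=''):
    o=arm.observe();print(t,'t',round(o['time_s'],2),'pinch',np.round(np.array(o['ee_pos'])-[0,0,arm.pinch_z],1),'F',np.round(o['force'],1),'Tz',np.round(o['wrist_torque'],2),'gap',round(o['finger_gap'],1),'gf',round(o['grip_force'],1),'q7',round(o['joints'][6],2));return o
E
python3 - <<'E'
from h import *
print([None if (q:=arm.ik(tcp(*p),ori(a))) is None else np.round(q,2).tolist() for p,a in[((603,2,135),25),((534,-317,37),-4),((471,318,46),20.6),((603.5,6,134),0),((603.5,6,134),-45)]])
arm.goto(tcp(603.2,1.6,230),ori(25.1));st()
arm.move_straight(tcp(603.2,1.6,136));st()
arm.command_gripper(30);st('grip')
arm.move_straight(tcp(603.2,1.6,200));st('lift')
snap('side','b1.png',(200,100,400,250),3)
E
```

```text
[[0.54, 0.38, -0.72, 1.68, 0.27, 1.18, -1.38], [0.7, 0.45, -0.26, 1.73, 0.13, 0.99, -1.24], [0.18, 0.54, -1.01, 1.83, 0.52, 1.06, -2.24], [0.53, 0.38, -0.71, 1.68, 0.27, 1.18, -1.82], [0.45, 0.36, -0.61, 1.68, 0.22, 1.17, -2.58]]
 t 3.33 pinch [6.033e+02 1.000e-01 2.298e+02] F [-0.2  0.1 -0.7] Tz [-0.05 -0.04 -0.01] gap 87.1 gf 0.0 q7 -1.33
 t 4.11 pinch [603.7   1.6 136.9] F [ 0.1 -0.3 -0.5] Tz [ 0.03 -0.07 -0.  ] gap 86.7 gf 0.0 q7 -1.38
grip t 4.95 pinch [603.2   1.6 136. ] F [-0.  -1.   0.7] Tz [-0.01 -0.04 -0.01] gap 40.1 gf 30.0 q7 -1.38
lift t 5.53 pinch [602.9   1.5 199.5] F [-0.2  0.1 -1.4] Tz [-0.   -0.01 -0.03] gap 39.4 gf 30.0 q7 -1.35
```

View pics/b1.png

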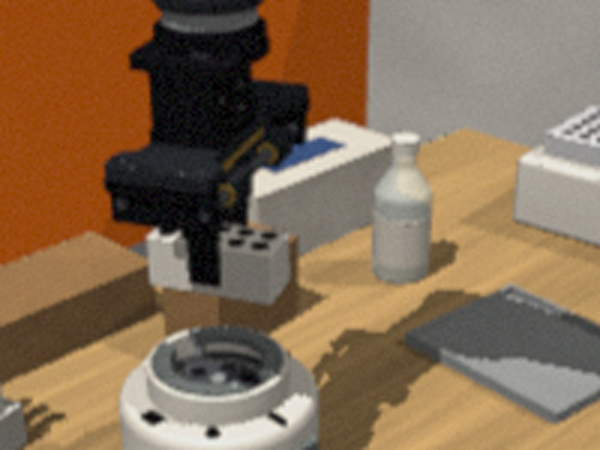

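The block hangs level in the grip and the mouth is clear. Now place it in the tray.

```bash
python3 - <<'E'
from h import *
arm.goto(tcp(532,-316,200),ori(-4));st()
arm.move_straight(tcp(532,-316,60));st()
arm.move_straight(tcp(532,-316,36),max_speed=40);st('near')
for z in(35,34):
    arm.move_straight(tcp(532,-316,z),max_speed=30);arm.hold(.1);o=st('down')
    if o['force'][2]>3:break
arm.command_gripper(58);st('open')
arm.move_straight(tcp(532,-316,130));st()
arm.goto(tcp(471.3,317.8,150),ori(200.6));o=st()
snap('top','t1.png',(330,170,430,270),4)
E
```

```text
t 6.81 pinch [ 533.2 -313.5  200.1] F [0.4 0.8 0.2] Tz [ 0.08 -0.03 -0.02] gap 39.8 gf 30.0 q7 -1.28
 t 7.89 pinch [ 532.6 -316.1   61.1] F [ 0.4  0.1 -0.7] Tz [-0.01  0.01 -0.03] gap 39.8 gf 30.0 q7 -1.34
near t 8.64 pinch [ 532.1 -316.    35.9] F [ 1.3 -0.7 -0.8] Tz [ 0.01 -0.03 -0.01] gap 39.6 gf 30.0 q7 -1.35
down t 8.99 pinch [ 532.  -316.    35.1] F [-0.5 -0.8 -0.5] Tz [0.05 0.03 0.01] gap 39.9 gf 30.0 q7 -1.35
down t 9.34 pinch [ 532.1 -316.    35. ] F [-2.8  1.3  5.8] Tz [0.34 0.5  0.06] gap 39.9 gf 30.0 q7 -1.35
open t 9.99 pinch [ 532.  -316.    33.9] F [ 0.4 -0.2  0.6] Tz [ 0.02  0.   -0.01] gap 58.0 gf 0.0 q7 -1.35
 t 10.78 pinch [ 531.5 -315.9  129.1] F [0.  0.1 0.2] Tz [ 0.04  0.05 -0.  ] gap 58.2 gf 0.0 q7 -1.3
 t 13.06 pinch [472.  317.  149.8] F [-0.1  0.5 -0.2] Tz [ 0.09 -0.13  0.02] gap 58.1 gf 0.0 q7 0.95
```

View pics/t1.png

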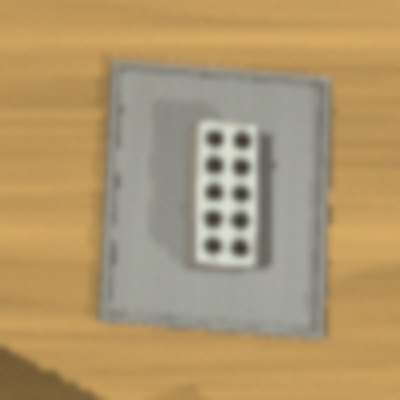

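The block stands flat in the tray with its holes up, centred near crop (227,193). Next is the lid.

```bash
python3 - <<'E'
from h import *
x,y=471.5,317.8
arm.move_straight(tcp(x,y,60));arm.move_straight(tcp(x,y,46),max_speed=60);st()
arm.command_gripper(8);st('grip')
arm.move_straight(tcp(x,y,190));st('lift')
arm.goto(tcp(603.5,6.1,190),ori(180));arm.hold(.3);st('above')
snap('side','l2.png',(180,90,380,240),4)
arm.read_camera('top')
for m in arm.masks_of('top','lid_center')[:1]:print(m['confidence'],m['xy'])
E
```

```text
t 14.24 pinch [471.4 317.6  45.7] F [ 0.2 -0.4 -0.5] Tz [ 0.14 -0.12 -0.01] gap 58.2 gf 0.0 q7 0.87
grip t 15.05 pinch [471.5 317.8  46. ] F [0.3 0.1 0. ] Tz [ 0.12 -0.06  0.05] gap 13.7 gf 30.0 q7 0.87
lift t 16.16 pinch [471.3 317.4 189. ] F [ 0.6 -0.3 -0.6] Tz [ 0.09 -0.08 -0.01] gap 14.0 gf 30.0 q7 0.98
above t 17.73 pinch [603.4   7.2 190.2] F [-0.1  0.5 -0.7] Tz [ 0.08 -0.15 -0.01] gap 14.3 gf 30.0 q7 1.19
0.62 [257.0, 197.6]
```

View pics/l2.png

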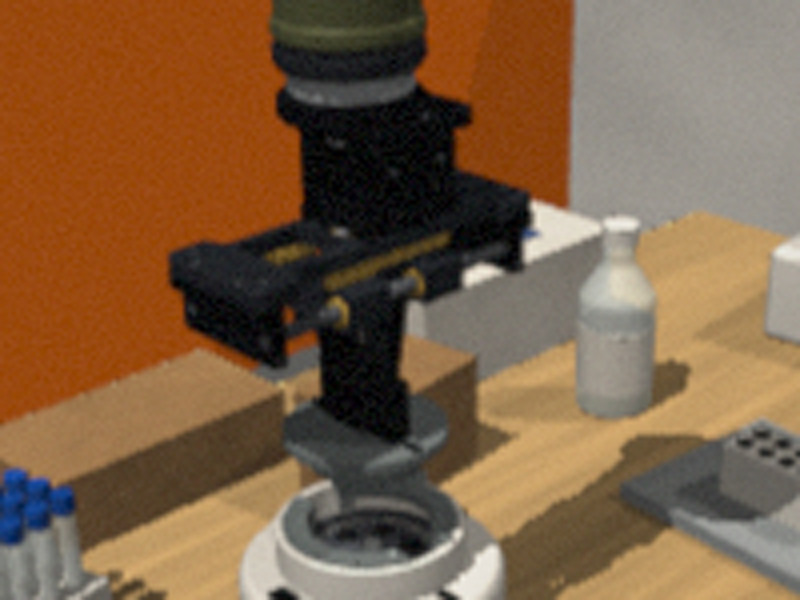

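The lid is held level above the open mouth. I'll lower it while watching the force.

```bash
python3 - <<'E'
from h import *
arm.move_straight(tcp(603.5,6.1,162),max_speed=80)
for z in(155,150,146,142,139,137,136,135,134.5,134):
    arm.move_straight(tcp(603.5,6.1,z),max_speed=30);arm.hold(.1);o=st(z)
    if o['force'][2]>4:break
E
```

```text
155 t 18.87 pinch [603.6   6.1 155.2] F [ 1.2 -0.5 -0. ] Tz [ 0.07 -0.11  0.06] gap 13.7 gf 30.0 q7 1.17
150 t 19.28 pinch [603.5   6.1 150. ] F [ 0.1  0.7 -1.6] Tz [ 0.12 -0.09  0.03] gap 13.5 gf 30.0 q7 1.17
146 t 19.67 pinch [603.5   6.1 146. ] F [ 0.  -0.8 -0.5] Tz [ 0.13 -0.19  0.01] gap 13.8 gf 30.0 q7 1.16
142 t 20.05 pinch [603.5   6.1 141.9] F [ 1.   0.4 -0.1] Tz [ 0.13 -0.07 -0.03] gap 13.6 gf 30.0 q7 1.16
139 t 20.4 pinch [603.5   6.1 139. ] F [-0.5  0.1 -1. ] Tz [ 0.08 -0.15 -0.05] gap 13.8 gf 30.0 q7 1.16
137 t 20.75 pinch [603.5   6.1 137. ] F [ 0.1  1.  -0.6] Tz [ 0.13 -0.17  0.02] gap 13.8 gf 30.0 q7 1.16
136 t 21.1 pinch [603.5   6.1 136. ] F [-0.2  0.3 -0.9] Tz [ 0.09 -0.15  0.06] gap 13.4 gf 30.0 q7 1.16
135 t 21.45 pinch [603.5   6.1 135. ] F [ 0.2 -0.1 -0.9] Tz [ 0.13 -0.22  0.02] gap 13.6 gf 30.0 q7 1.16
134.5 t 21.8 pinch [603.5   6.2 135. ] F [-2.  -0.2  5.9] Tz [0.01 0.28 0.01] gap 13.7 gf 30.0 q7 1.16
```

The lid seated exactly at the expected height (pinch 135.0) with no side load. Now turn it clockwise in steps.

```bash
python3 - <<'E'
from h import *
for a in(176,170,164,158,152,146,140,135):
    arm.move_straight(tcp(603.5,6.1,134.8),ori(a));arm.hold(.05);o=st(a)
    if abs(o['wrist_torque'][2])>.5 or np.abs(o['force']).max()>20:print('stop');break
arm.hold(.5);o=st('end');Rm=R.from_rotvec(o['ee_rot']).as_matrix();print(np.degrees(np.arctan2(Rm[1,0],Rm[0,0])))
snap('top','e1.png',(228,152,304,228),7)
snap('side','e2.png',(180,90,380,260),4 if 0 else 3.5)
E
```

```text
176 t 22.1 pinch [603.7   6.2 135. ] F [ 0.1 -0.4  3.3] Tz [ 0.11 -0.06 -0.1 ] gap 13.8 gf 30.0 q7 1.09
170 t 22.41 pinch [603.7   6.3 135. ] F [1.4 1.1 3.5] Tz [ 0.18 -0.28 -0.01] gap 13.9 gf 30.0 q7 1.0
164 t 22.72 pinch [603.7   6.3 135. ] F [1.6 1.9 4.3] Tz [ 0.24 -0.39 -0.04] gap 13.7 gf 30.0 q7 0.91
158 t 23.02 pinch [603.6   6.4 135. ] F [0.4 1.4 4. ] Tz [ 0.36 -0.35 -0.04] gap 14.0 gf 30.0 q7 0.81
152 t 23.33 pinch [603.6   6.4 135. ] F [2.1 1.2 5. ] Tz [ 0.5  -0.45 -0.04] gap 13.9 gf 30.0 q7 0.72
146 t 23.64 pinch [603.6   6.3 135. ] F [1.9 2.6 5.2] Tz [ 0.58 -0.48 -0.03] gap 13.8 gf 30.0 q7 0.62
140 t 23.95 pinch [603.6   6.4 135. ] F [0.8 3.  5. ] Tz [ 0.53 -0.46 -0.05] gap 13.3 gf 30.0 q7 0.53
135 t 24.25 pinch [603.6   6.4 135. ] F [1.9 2.7 5.9] Tz [ 0.66 -0.45 -0.05] gap 13.9 gf 30.0 q7 0.45
end t 24.75 pinch [603.6   6.4 135. ] F [1.5 2.2 5.5] Tz [ 0.67 -0.51 -0.01] gap 14.3 gf 30.0 q7 0.45
135.3583437879212
```

View pics/e2.png

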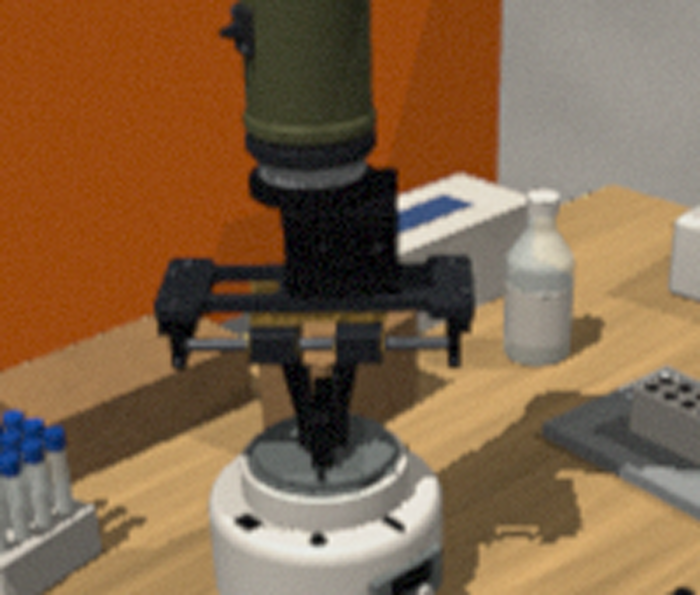

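The lid lies flat with its bar end line near (322,475), pointing at the round mark near (318,538). One closer crop with predicted ticks will check the angle.

```bash
python3 - <<'E'
from h import *
im=snap('side');x0,y0,s=235,190,9
o=cv2.resize(im[y0:y0+65,x0:x0+85,::-1].copy(),None,fx=s,fy=s,interpolation=cv2.INTER_CUBIC)
for dt,col in((-6,(0,255,255)),(0,(0,0,255)),(6,(255,255,0))):
    a=np.radians(134.8+dt);u=np.array([np.cos(a),np.sin(a)])
    for r in(46,49,52):
        p=proj('side',[[*(np.array([603.6,6.4])+r*u),111 if r==46 else 106]])[0]
        cv2.circle(o,tuple(int(v) for v in ((p-[x0,y0]+.5)*s)),4,col,-1)
cv2.imwrite('pics/e3.png',o)
E
```

```text
(no output)
```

View pics/e3.png

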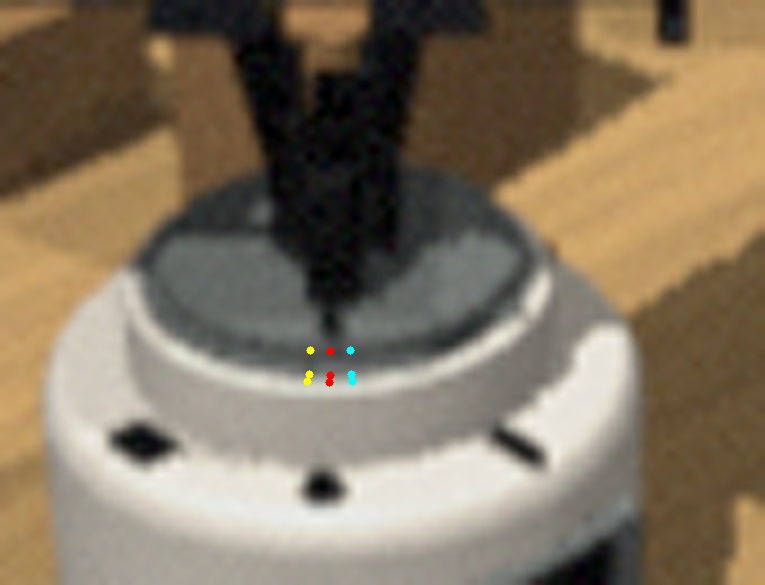

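The lid's line (330,325) runs into the 45° tick and on to the round mark at (323,488), and the flange sits flat on the collar. I'm handing it in while still gripping.

```bash
python3 - <<'E'
from h import *
st();print(arm.sign_off())
E
```

```text
t 24.9 pinch [603.6   6.4 135. ] F [2.2 3.7 5.8] Tz [ 0.63 -0.46 -0.03] gap 13.7 gf 30.0 q7 0.45
the job is handed in; nothing more can be done
None
```

Handed in at 24.9 s: the white block stands flat in the tray with its holes up, and the lid sits flat in the mouth, turned 45° clockwise to the round mark and still gripped; no result came back from the judging.

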